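# Find the bench outlet left on and release its key

## Task

One of the four keys on the bench power box has been left latched down, so its outlet is still live. Tap each key lightly in turn with the fingertips, from the robot's left to its right, and only when all four have been felt, press the latched one further down until it lets go, and take the fingers away so that it springs up. A key that is already up must never be pushed in beyond the light tap; finish with all four keys up and the things on the bench where they were.

Things in the scene. Friction and masses are not known exactly. Their poses are not given: they have to be found in the camera images.
- power_box: Bench power box, a grey steel case 130 mm deep (its x) by 240 mm wide (its y) by 55 mm tall, screwed to the bench; origin under its centre on the bench, z up, its +y end is the left one seen from the robot. Four identical black keys stand in a row along y on its lid, 28 mm in front of the box's centre line (its x = -28 mm), at its y = +72, +24, -24, -72 mm; its turn on the bench varies by up to 0.35 rad. Its outlets are on the rear face.
- cap_1 (a point): Key 1, the leftmost of the four seen from the robot: black cap 28 mm (box x) by 30 mm (box y). This point is the centre of its top face and moves down with the key. Top face 71 mm above the bench when the key is up, 65 mm when latched down, 58 mm at the bottom of its travel.
- key_1 (a joint): How far key 1 is down, in m: 0 = up (at rest), 0.006 = latched down, 0.013 = bottom stop. A key that is up begins to give at 1.5 N and is 4 mm down at 3.1 N. A latched key does not give until about 4 N; pushed to about 9 mm (5.1 N) its catch lets go, and it springs up to 0 when the push ends; 6.7 N reaches the bottom stop.
- cap_2 (a point): Key 2, the second of the four seen from the robot: black cap 28 mm (box x) by 30 mm (box y). This point is the centre of its top face and moves down with the key. Top face 71 mm above the bench when the key is up, 65 mm when latched down, 58 mm at the bottom of its travel.
- key_2 (a joint): How far key 2 is down, in m: 0 = up (at rest), 0.006 = latched down, 0.013 = bottom stop. A key that is up begins to give at 1.5 N and is 4 mm down at 3.1 N. A latched key does not give until about 4 N; pushed to about 9 mm (5.1 N) its catch lets go, and it springs up to 0 when the push ends; 6.7 N reaches the bottom stop.
- cap_3 (a point): Key 3, the third of the four seen from the robot: black cap 28 mm (box x) by 30 mm (box y). This point is the centre of its top face and moves down with the key. Top face 71 mm above the bench when the key is up, 65 mm when latched down, 58 mm at the bottom of its travel.
- key_3 (a joint): How far key 3 is down, in m: 0 = up (at rest), 0.006 = latched down, 0.013 = bottom stop. A key that is up begins to give at 1.5 N and is 4 mm down at 3.1 N. A latched key does not give until about 4 N; pushed to about 9 mm (5.1 N) its catch lets go, and it springs up to 0 when the push ends; 6.7 N reaches the bottom stop.
- cap_4 (a point): Key 4, the rightmost of the four seen from the robot: black cap 28 mm (box x) by 30 mm (box y). This point is the centre of its top face and moves down with the key. Top face 71 mm above the bench when the key is up, 65 mm when latched down, 58 mm at the bottom of its travel.
- key_4 (a joint): How far key 4 is down, in m: 0 = up (at rest), 0.006 = latched down, 0.013 = bottom stop. A key that is up begins to give at 1.5 N and is 4 mm down at 3.1 N. A latched key does not give until about 4 N; pushed to about 9 mm (5.1 N) its catch lets go, and it springs up to 0 when the push ends; 6.7 N reaches the bottom stop.
- jar: Bystander, loose, not to be disturbed: a clear screw jar with a steel lid, 64 mm across, 85 mm tall, standing left of the box. Origin under its centre.
- socket: Bystander, loose, not to be disturbed: a small steel socket standing on the rear part of the box's lid, 22 mm across, 36 mm tall. Origin under its centre.
- driver: Bystander, loose, not to be disturbed: a screwdriver with an orange handle lying on the bench between the robot and the box. Origin near its middle.
- tape: Bystander, loose, not to be disturbed: a roll of brown tape lying flat right of the box, 92 mm across, 25 mm tall. Origin under its centre.
- wrench: Bystander, loose, not to be disturbed: a steel wrench lying on the bench behind the box. Origin near its middle.
- tub: Bystander, loose, not to be disturbed: an empty white plastic tub, 100 x 80 mm, 55 mm tall, behind the box to the left. Origin under its centre.

How it is judged:
By the outcome, as a careful person would: the job done as asked, in the order asked, and still so for the second after the job is handed in, with the robot touching nothing.
It also fails if it takes over 58 s, if anything falls off the work surface, if the arm or the gripper's body presses on something with over 40 N, if the wrist force passes 120 N, or if a joint passes its speed limit or range.

## Robot

A 6-joint arm with a two-finger parallel gripper is mounted at the origin on the work surface. World frame = base frame: x ahead of the robot, y to its left, z up, the work surface at z = 0. Lengths are in m, angles in rad, forces in N, time in s.
With the tool pointing down it reaches from about 0.35 to 0.975 m from the base axis. Payload 17.4 kg.
Tool frame: the origin (TCP) lies on the front face of the gripper's body, between the roots of the fingers; the fingertips stand env.tip_extent ahead of it and the grasp point (between the pads) lies 54 mm ahead of it (env.tip_extent is the distance from the TCP to the fingertips, in m); z points along the fingers, y is the direction in which the jaws open and shut (so a half turn about z gives the same grasp; the last joint's range is limited). The gripper opens to 85 mm and grips with 20 to 120 N. Pads are 22 mm wide; open, the fingers measure 114 mm over their backs; the gripper's body (76 mm by 85 mm) begins 54 mm behind the grasp point. The pads swing forward as they close: fully open they stand 13 mm farther back than shut.
Start: joints at [1.184, 0.116, 1.442, -0, 1.584, -0.038], TCP at [0.231, 0.634, 0.304] pointing down, gripper open.
Joint ranges: [-2.83, 2.83], [-0.83, 2.19], [0.07, 2.5], [-1.14, 4.28], [0.01, 3], [-2.97, 2.97]. Speed limits (rad/s): [1.89, 1.89, 2.22, 3.14, 3.14, 3.14].

## Interface

Orientations are given as [roll, pitch, yaw] about the fixed x, y, z axes, in that order (R = Rz(yaw) Ry(pitch) Rx(roll)).
In Python, from cell import env gives the robot as it stands.
- The arm moves only by the tool jog_arm, never from a script. Its argument "rows" is a list of rows, each a list of 5 numbers: the gripper's target within -1 to 1 (shut at 1, half-way at 0, fully open at -1), then the shift along the world's x, y, z as a fraction of full scale, then the turn about the world's z as a fraction of full scale. A call has 1 to 8 rows; each row shifts and turns the pose as measured when the row begins; what a row does not reach is not made up. Full scale, the value 1, is 0.1 m for a shift and 90 degrees for a turn. A row lasts 1/12 s, in which the tool goes at most 41.7 mm and 7.16 degrees, less where a joint would pass 70% of its speed; a pose out of reach is approached as far as the arm can. A call with a number of a shift or a turn outside -1 to 1 is refused whole. A call with a gripper value outside its range is refused whole. The fingers move at their own pace and stop on an object; "newtons" is the grip in N (left out, the last holds). Time passes only in rows, so rows that do not move let the fingers close. It gives the time, the measured TCP pose, the force and the opening at its end, in the units of the state.
- env.get_state(): the state, without advancing time (a new reading comes with each control period).
- env.camera(name): name is "scene" or "top" or "wrist"; returns a dict with "frame" (400x640x3 uint8, red, green, blue), "intrinsics" (3x3 intrinsics, pixels), "dist_coeffs" ([k1, k2, p1, p2, k3] as OpenCV has them; the pictures are not rectified), "R" (3x3) and "t" (3): a world point X has camera coordinates R X + t. Camera axes: x right, y down, z forward; pixel columns grow to the right and rows downward; lengths in m; the calibration is good to about 2 mm. A picture is of the moment at which its call begins. There is no depth.
- env.sign_off(): hands the job in, once; it reports no verdict.
The state is a dict: "clock": time; "joint_pos": joint angles; "qvel": joint speeds; "effort": joint torques, N m; "tool_pos": TCP position; "eef_rot": TCP orientation; "force": force on the tool from outside, world axes, zero at the start; "wrist_torque": the same for the moment, N m; "opening": finger opening in m.
Only numpy, scipy, OpenCV 4.12 (cv2) and the standard library are available. Lean on these libraries where they do the work, as an engineer would, in place of code of your own. Each camera call takes 0.05 s, during which the arm holds its last target. There are 200 camera calls.

## Working session

There is one attempt and no reset: what is moved stays moved. The work goes in short steps, Python scripts to look and compute and a tool call to move; the robot and the scene stay as the last step left them, time stands still between calls to the robot, and variables do not carry over. Pictures are saved under pics/ and viewed, about 8 in all and at most 12, crops included, and the job is handed in when it is done.

Besides the shell and the picture viewer there is one more tool, called after "Emit:" as name([rows], argument=value, ...), one row to a line, values as JSON. jog_arm: Moves the arm, as the interface text tells. Its arguments: {"type":"object","properties":{"rows":{"type":"array"},"newtons":{"type":"number"}},"required":["rows"]}

```bash
mkdir -p pics; ls
python3 - <<'E'
from cell import env
import cv2
print(env.get_state(), env.tip_extent)
for n in ("scene","top"):
    c=env.camera(n); cv2.imwrite(f"pics/{n}0.png",c["frame"][:,:,::-1]); print(n,c["intrinsics"],c["dist_coeffs"],c["R"],c["t"])
E
```

```text
pics
{'clock': 0.0, 'joint_pos': array([ 1.18416066e+00,  1.16460330e-01,  1.44226939e+00, -1.34329714e-06,
        1.58400316e+00, -3.77693233e-02]), 'qvel': array([ 0.00122362, -0.00171054, -0.00142059,  0.00049112, -0.00068192,
        0.00148697]), 'effort': array([ 4.36558461e-03, -7.31985855e+01, -6.32498503e+01,  2.73530532e-04,
        6.30755021e-03, -2.67252290e-05]), 'tool_pos': array([0.23068372, 0.63423802, 0.30317687]), 'eef_rot': array([-3.14045319e+00, -4.17130216e-05,  2.79272627e+00]), 'force': array([-0.42266001,  0.19655574, -0.03631522]), 'wrist_torque': array([-0.05000801,  0.00155008, -0.00605235]), 'opening': 0.08507932496799968} 0.0726
scene [[502.20751854   0.         315.44158   ]
 [  0.         502.20751854 200.93809959]
 [  0.           0.           1.        ]] [-0.02259531  0.          0.          0.          0.        ] [[-0.81151148  0.58407563  0.01745793]
 [ 0.34188451  0.49881755 -0.79642704]
 [-0.47388195 -0.64034109 -0.60448258]] [ 0.44333566 -0.18411983  1.33628944]
top [[365.82572722   0.         319.84852998]
 [  0.         365.82572722 195.64757165]
 [  0.           0.           1.        ]] [-0.04622698  0.          0.          0.          0.        ] [[ 0.01044716 -0.99994468 -0.00122619]
 [-0.9992714  -0.0103951  -0.03672345]
 [ 0.03670867  0.00160895 -0.99932471]] [0.0646672  0.55677091 0.82621505]
```

View pics/top0.png

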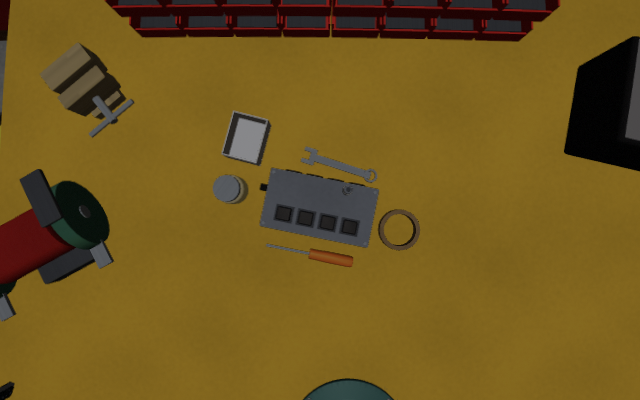

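View pics/scene0.png

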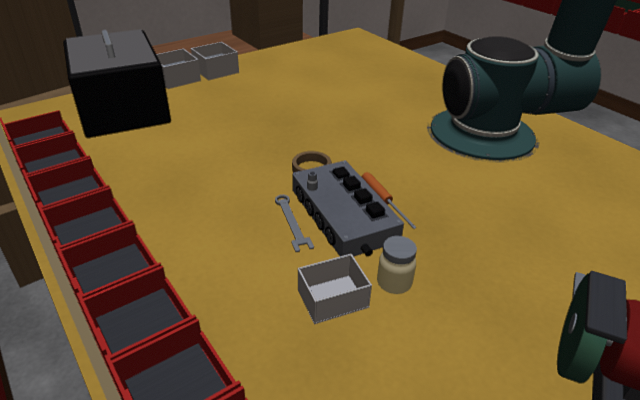

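The top view shows the box with its lid corners at about (271,168), (379,187), (368,246) and (261,227). The keys are at about (284,214), (306,218), (328,223) and (349,227). Next I'll fit the box pose.

```bash
cat > h.py <<'E'
import cv2, numpy as np
def ray(c,uv,z):
    p=cv2.undistortPoints(np.array(uv,float).reshape(-1,1,2),c["intrinsics"],c["dist_coeffs"])[:,0]
    d=np.c_[p,np.ones(len(p))]@c["R"]; o=-c["R"].T@c["t"]
    return o+d*((z-o[2])/d[:,2])[:,None]
def proj(c,X):
    return cv2.projectPoints(np.array(X,float),cv2.Rodrigues(c["R"])[0],c["t"],c["intrinsics"],c["dist_coeffs"])[0][:,0]
def box(x,y,a,P):
    P=np.array(P,float);ca,sa=np.cos(a),np.sin(a)
    return np.c_[x+ca*P[:,0]-sa*P[:,1],y+sa*P[:,0]+ca*P[:,1],P[:,2]]
E
python3 - <<'E'
from cell import env
from h import *
c=env.camera("top");f=c["frame"];g=f.max(2)
print(g[205:235:2,275:360:3])
m=np.zeros_like(g);m[203:238,272:362]=1
for t in (40,55):
    n,l,s,ce=cv2.connectedComponentsWithStats(((g<t)&(m>0)).astype('uint8'))
    for i in range(1,n):
        if s[i,4]>60: print(t,s[i],ce[i],ray(c,ce[i],.071)[0].round(4))
# lid mask: bluish grey
b=((f[:,:,2].astype(int)>f[:,:,0].astype(int)-5)).astype('uint8');mm=np.zeros_like(b);mm[160:255,255:385]=1
b=cv2.morphologyEx(b*mm,cv2.MORPH_OPEN,np.ones((11,11)))
r=cv2.minAreaRect(cv2.findNonZero(b));print(r);P=cv2.boxPoints(r);print(P,ray(c,P,.055))
o=cv2.resize(f[140:280,200:430],None,fx=3.4,fy=3.4,interpolation=cv2.INTER_CUBIC);cv2.imwrite("pics/topc.png",o[:,:,::-1])
E
```

```text
[[ 79  45  48  56  71  78  79  79  77  76  78  77  76  75  76  75  76  75
   75  75  76  76  76  77  77  77  76  79  79]
 [ 70  28  22  19  31  45  50  79  77  77  79  77  76  76  76  75  76  75
   75  76  77  76  76  77  76  78  76  79  79]
 [ 64  31  35  35  35  22  45  77  45  48  62  76  76  76  76  76  77  75
   76  76  76  77  75  76  77  77  78  78  77]
 [ 55  31  34  36  37  18  50  78  34  18  20  42  48  57  76  76  76  77
   76  77  77  78  76  77  76  77  78  79  79]
 [ 48  33  35  34  36  12  62  78  28  37  35  33  21  43  76  57  55  70
   76  76  75  77  76  78  77  77  77  78  79]
 [ 33  32  34  35  36  24  70  72  25  36  35  35  35  41  77  48  15  32
   46  49  66  76  78  78  79  78  77  79  79]
 [ 30  33  33  35  34  34  75  63  28  35  35  35  31  44  77  44  36  36
   28  17  39  70  72  56  76  79  77  78  78]
 [ 43  24  18  29  36  37  78  55  31  34  35  36  24  48  78  38  38  36
   34  33  27  75  63  31  42  49  55  72  79]
 [ 76  76  55  42  34  43  77  48  32  35  35  35  21  60  78  28  37  36
   35  33  35  78  55  23  36  25  20  34  52]
 [ 78  79  
[... 972 characters left out ...]
9.1627907  226.64651163] [0.4889 0.0077 0.071 ]
55 [274 204  20  19 284] [283.6584507  213.22183099] [0.5158 0.1466 0.071 ]
55 [296 208  20  20 284] [305.48943662 217.70422535] [0.5068 0.1003 0.071 ]
55 [318 213  20  19 288] [327.32291667 222.12152778] [0.498 0.054 0.071]
55 [339 217  21  20 292] [349.10616438 226.56849315] [0.489  0.0078 0.071 ]
((318.6346435546875, 206.82693481445312), (109.82503509521484, 59.8154182434082), 11.309932708740234)
[[258.9231  225.38463]
 [270.65387 166.73079]
 [378.3462  188.26924]
 [366.61542 246.92308]] [[ 0.48873325  0.20141446  0.055     ]
 [ 0.61619542  0.17796259  0.055     ]
 [ 0.57174855 -0.05625222  0.055     ]
 [ 0.44483589 -0.03160038  0.055     ]]
```

View pics/topc.png

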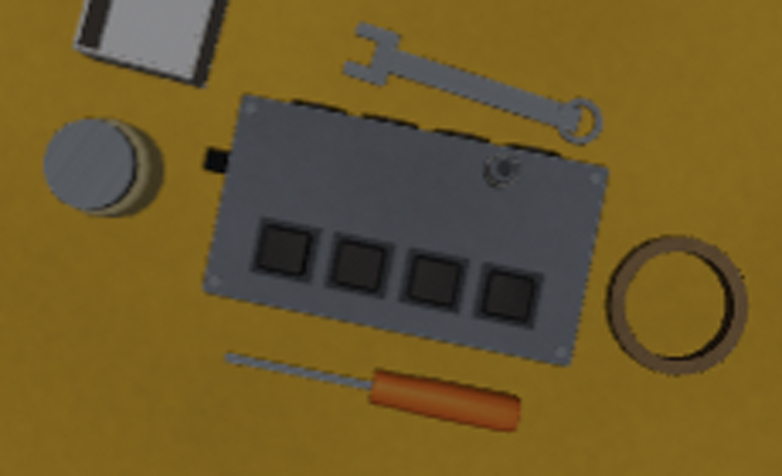

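The crop shows the jar left of the box, the socket at the rear of the lid, the tape to the right and the driver in front. The fit puts the box at about (0.530, 0.073) with yaw about -0.187. The keys come out at about (.516,.147), (.507,.100), (.498,.054) and (.489,.008).

I'll shut the gripper and move high over key 1.

Emit:
jog_arm([
  [1,0.2,-0.34,0,0.05],
  [1,0.2,-0.34,0,0.053],
  [1,0.2,-0.34,0,0],
  [1,0.2,-0.34,0,0],
  [1,0.2,-0.34,0,0],
  [1,0.2,-0.34,0,0],
  [1,0.2,-0.34,0,0],
  [1,0.2,-0.34,0,0],
])

```text
clock: 0.82
tool_pos: [0.3902, 0.3551, 0.2987]
eef_rot: [-3.136, -0.003, 2.972]
force: [1.3, -0.2, -0.3]
opening: -0.0002
```

Emit:
jog_arm([
  [1,0.21,-0.35,-0.1,0],
  [1,0.21,-0.35,-0.1,0],
  [1,0.21,-0.35,-0.1,0],
  [1,0.21,-0.35,-0.1,0],
  [1,0.21,-0.35,-0.1,0],
  [1,0.1,-0.2,0,0],
  [1,0,0,0,0],
  [1,0,0,0,0],
])

```text
clock: 1.48
tool_pos: [0.5049, 0.152, 0.2487]
eef_rot: [-3.137, -0.002, 2.966]
force: [0.1, 1.1, 0.4]
opening: -0.0
```

Emit:
jog_arm([
  [1,0.11,-0.05,-0.2,0],
  [1,0,0,-0.2,0],
  [1,0,0,-0.2,0],
  [1,0,0,-0.12,0],
  [1,0,0,0,0],
  [1,0,0,0,0],
])

```text
clock: 1.98
tool_pos: [0.515, 0.1503, 0.1758]
eef_rot: [-3.139, 0.0, 2.968]
force: [0.8, -0.2, 0.8]
opening: 0.0
```

Run:
```python
from cell import env
from h import *
s=env.get_state();print(s["tool_pos"],s["force"],s["eef_rot"])
c=env.camera("wrist");f=c["frame"].copy()
T=s["tool_pos"]-[0,0,env.tip_extent]
K=[(.516,.147),(.507,.1005),(.498,.054),(.489,.0077)]
for z,col in((.071,(255,0,0)),(.065,(0,255,0))):
    for p in proj(c,[(x,y,z) for x,y in K]): print(p); cv2.circle(f,tuple(int(v) for v in p),2,col,-1)
print("tip",proj(c,[T]))
t=env.camera("scene")["frame"][140:260,270:430];t=cv2.resize(t,(640,480),interpolation=cv2.INTER_CUBIC)
cv2.imwrite("pics/w1.png",f[:,:,::-1]);cv2.imwrite("pics/s1.png",t[:,:,::-1])
for i in range(5): env.camera("top"); print(env.get_state()["force"])
```

```text
[0.51500987 0.15034639 0.17578567] [ 0.76102375 -0.15529621  0.81498375] [-3.13863441e+00  3.06969222e-04  2.96826091e+00]
[317.87375764 242.05942425]
[233.94286791 240.39292972]
[150.87813561 238.58820428]
[ 69.92117464 236.60978847]
[317.99973778 237.56092765]
[236.48132852 235.95066208]
[155.75379604 234.22506758]
[ 76.97286745 232.34828396]
tip [[323.65678738 268.726915  ]]
[-0.03795827  0.86772211  0.37151192]
[ 0.44716164 -0.04588404  0.61312556]
[-0.4841705   0.53916755 -0.43030874]
[-0.22561871 -0.8144538   0.20568419]
[-0.55839181  0.27229759 -0.36423777]
```

View pics/w1.png

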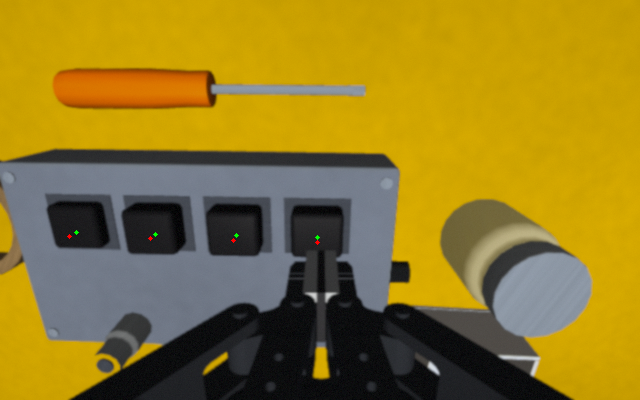

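View pics/s1.png

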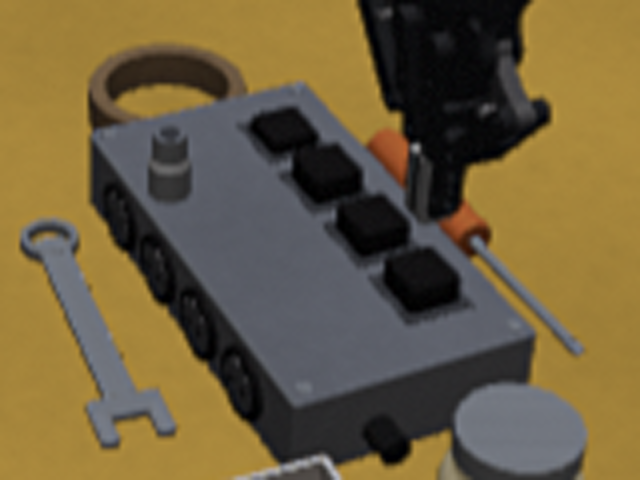

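```bash
cat > fit.py <<'E'
from cell import env
from h import *
from scipy.optimize import least_squares
C={n:env.camera(n) for n in("top","scene","wrist")}
a,b,h=.065,.12,.055
RL,FL,RR,FR=(a,b,h),(-a,b,h),(a,-b,h),(-a,-b,h)
obs={"top":([FL,RL,RR,FR],[(260,226),(271,168),(378.5,188.5),(367,247)]),
"scene":([RL,FL,RR,FR],[(342.5,241.3),(403.3,224.5),(293,173.3),(345,160.8)]),
"wrist":([FL,FR,RR],[(398,168),(2,163),(45,340)])}
def res(p,ns): return np.concatenate([(proj(C[n],box(*p,obs[n][0]))-obs[n][1]).ravel() for n in ns])
for ns in (["top"],["scene"],["wrist"],["top","scene"],["top","scene","wrist"]):
    r=least_squares(res,[.53,.073,-.187],args=(ns,));print(ns,r.x.round(4),r.fun.round(1))
    print(box(*r.x,[(-.028,y,.071) for y in(.072,.024,-.024,-.072)])[:,:2].round(4).tolist())
o=-C["wrist"]["R"].T@C["wrist"]["t"];print("wrist cam at",o)
E
python3 fit.py
```

```text
['top'] [ 0.5292  0.0718 -0.1805] [-1.1  0.3 -0.5 -0.6  0.6 -0.2  1.   0.5]
[[0.5146, 0.1477], [0.506, 0.1004], [0.4974, 0.0532], [0.4887, 0.006]]
['scene'] [ 0.5313  0.0759 -0.2023] [-0.5  1.   0.9 -0.4 -1.5 -0.6  1.  -0.8]
[[0.5183, 0.1521], [0.5086, 0.1051], [0.499, 0.0581], [0.4894, 0.011]]
['wrist'] [ 0.5284  0.0712 -0.1921] [ 5.9  1.4 -8.1 -0.5  1.9  2.2]
[[0.5147, 0.1472], [0.5055, 0.1001], [0.4964, 0.053], [0.4872, 0.0059]]
['top', 'scene'] [ 0.5297  0.0732 -0.1909] [-2.  -0.6 -0.7 -1.3  0.1  0.2 -0.1  0.7  0.1 -0.1  0.9 -1.9 -2.  -1.1
  0.1 -1.6]
[[0.5159, 0.1492], [0.5068, 0.1021], [0.4977, 0.055], [0.4886, 0.0079]]
['top', 'scene', 'wrist'] [ 0.5285  0.0715 -0.1918] [-1.2 -0.1  0.1 -0.8  1.   0.8  0.7  1.3 -0.  -0.9  0.7 -2.6 -2.  -1.7
  0.1 -2.1  6.4  1.5 -7.6 -0.4  2.4  2.3]
[[0.5148, 0.1475], [0.5056, 0.1004], [0.4965, 0.0533], [0.4873, 0.0062]]
wrist cam at [0.43482781 0.16296665 0.24483578]
```

Emit:
jog_arm([
  [1,-0.01,-0.033,-0.1,0],
  [1,0,0,-0.1,0],
  [1,0,0,-0.08,0],
  [1,0,0,0,0],
  [1,0,0,0,0],
])

```text
clock: 2.9
tool_pos: [0.5139, 0.1456, 0.1443]
eef_rot: [-3.139, 0.0, 2.967]
force: [-0.0, -0.9, 1.1]
opening: -0.0003
```

```bash
cat > feel.py <<'E'
from cell import env
import numpy as np
F=[]
for i in range(6):
    env.camera("wrist"); s=env.get_state(); F.append(s["force"])
print(s["clock"],s["tool_pos"].round(4),"tip",round(s["tool_pos"][2]-env.tip_extent,4),"F",np.mean(F,0).round(2),"sd",np.std(F,0).round(2),s["eef_rot"].round(3))
E
python3 feel.py
```

```text
3.2 [0.5143 0.1458 0.1455] tip 0.0729 F [0.11 0.51 0.04] sd [0.53 0.51 0.42] [-3.139e+00  2.000e-03  2.967e+00]
```

```bash
sed -i 's/F.append(s\["force"\])/F.append(np.r_[s["force"],s["tool_pos"][2]-env.tip_extent])/' feel.py; sed -i 's/.round(2)/.round(4)/g' feel.py
```

Emit:
jog_arm([
  [1,0,0.01,-0.02,0],
  [1,0,0,0,0],
])

```text
clock: 3.37
tool_pos: [0.5145, 0.147, 0.1439]
eef_rot: [-3.14, 0.003, 2.967]
force: [-0.3, 0.2, -0.7]
opening: 0.0001
```

```bash
python3 feel.py
```

```text
3.6667 [0.5145 0.1468 0.1441] tip 0.0715 F [-0.1817  0.0677  0.2772  0.0715] sd [0.3345 0.6028 0.6724 0.    ] [-3.140e+00  3.000e-03  2.967e+00]
```

Emit:
jog_arm([
  [1,0,0,-0.025,0],
])

```text
clock: 3.75
tool_pos: [0.5147, 0.1469, 0.142]
eef_rot: [-3.14, 0.004, 2.967]
force: [-1.2, -0.7, 2.6]
opening: -0.0004
```

```bash
python3 feel.py
```

```text
4.05 [0.5146 0.1469 0.1417] tip 0.0691 F [0.1298 0.3111 2.0687 0.0689] sd [3.349e-01 4.916e-01 5.876e-01 2.000e-04] [-3.140e+00  3.000e-03  2.967e+00]
```

Key 1 gives softly (2.1 N at 2 mm), so it is up. On to key 2.

Emit:
jog_arm([
  [1,0,0,0.15,0],
  [1,0,0,0.1,0],
  [1,-0.045,-0.235,0,0],
  [1,-0.045,-0.235,0,0],
  [1,0,0,0,0],
  [1,0,0,-0.1,0],
  [1,0,0,-0.1,0],
  [1,0,0,0,0],
])

```text
clock: 4.72
tool_pos: [0.505, 0.099, 0.1466]
eef_rot: [-3.14, 0.004, 2.968]
force: [-0.1, 0.7, -1.0]
opening: 0.0001
```

```bash
python3 feel.py
```

```text
5.0167 [0.5058 0.0991 0.1492] tip 0.0766 F [-0.1466  0.107   0.2592  0.0759] sd [0.5437 0.3844 0.3422 0.0007] [-3.141  0.006  2.968]
```

Emit:
jog_arm([
  [1,0,0.01,-0.045,0],
  [1,0,0,0,0],
  [1,0,0,0,0],
])

```text
clock: 5.27
tool_pos: [0.5061, 0.1006, 0.1448]
eef_rot: [-3.141, 0.007, 2.969]
force: [0.4, -0.3, 0.8]
opening: 0.0
```

```bash
python3 feel.py
```

```text
5.5667 [0.506  0.1004 0.1448] tip 0.0722 F [0.211  0.0889 0.162  0.0721] sd [7.444e-01 3.622e-01 4.022e-01 1.000e-04] [-3.141  0.007  2.969]
```

Emit:
jog_arm([
  [1,0,0,-0.032,0],
])

```text
clock: 5.65
tool_pos: [0.5063, 0.1005, 0.1422]
eef_rot: [-3.141, 0.008, 2.969]
force: [-0.9, -0.9, 1.9]
opening: 0.0
```

```bash
python3 feel.py
```

```text
5.95 [0.5061 0.1004 0.1417] tip 0.0691 F [ 0.5045 -0.3215  1.9875  0.069 ] sd [7.535e-01 5.924e-01 2.473e-01 2.000e-04] [-3.141  0.007  2.969]
```

Key 2 is up too (2.0 N at 2 mm). Next is key 3.

Emit:
jog_arm([
  [1,0,0,0.15,0],
  [1,0,0,0.1,0],
  [1,-0.047,-0.235,0,0],
  [1,-0.047,-0.235,0,0],
  [1,0,0,0,0],
  [1,0,0,-0.12,0],
  [1,0,0,-0.12,0],
  [1,0,0,0,0],
])

```text
clock: 6.62
tool_pos: [0.4963, 0.0526, 0.1426]
eef_rot: [-3.141, 0.008, 2.969]
force: [0.6, -0.9, 1.4]
opening: -0.0002
```

```bash
python3 feel.py
```

```text
6.9167 [0.4971 0.0526 0.1455] tip 0.0729 F [-0.2803 -0.0297  0.3367  0.0721] sd [0.45   0.2838 0.6304 0.0007] [3.141 0.011 2.97 ]
```

Emit:
jog_arm([
  [1,0,0.01,-0.038,0],
])

```text
clock: 7.0
tool_pos: [0.4974, 0.0537, 0.1424]
eef_rot: [3.141, 0.012, 2.97]
force: [-0.4, -2.6, 2.8]
opening: 0.0001
```

```bash
python3 feel.py
```

```text
7.3 [0.4971 0.0537 0.1419] tip 0.0693 F [0.3578 1.3312 1.7866 0.0691] sd [7.035e-01 7.034e-01 5.004e-01 2.000e-04] [3.141 0.011 2.97 ]
```

Key 3 is up (1.8 N). Next is key 4.

Emit:
jog_arm([
  [1,0,0,0.15,0],
  [1,0,0,0.1,0],
  [1,-0.047,-0.23,0,0],
  [1,-0.047,-0.23,0,0],
  [1,0,0,0,0],
  [1,0,0,-0.11,0],
  [1,0,0,-0.11,0],
  [1,0,0,0,0],
])

```text
clock: 7.97
tool_pos: [0.4871, 0.0065, 0.1449]
eef_rot: [-3.141, 0.012, 2.971]
force: [0.0, 0.7, -0.8]
opening: 0.0
```

```bash
python3 feel.py
```

```text
8.2667 [0.488  0.0065 0.1477] tip 0.0751 F [-0.0541  0.1961  0.3014  0.0744] sd [0.4198 0.3226 0.4899 0.0007] [3.141 0.014 2.971]
```

Emit:
jog_arm([
  [1,0,0,-0.06,0],
])

```text
clock: 8.35
tool_pos: [0.4885, 0.0067, 0.1428]
eef_rot: [3.141, 0.016, 2.971]
force: [0.6, 0.3, 0.4]
opening: 0.0001
```

```bash
python3 feel.py
```

```text
8.65 [0.488  0.0065 0.1417] tip 0.0691 F [-0.2576 -0.1561 -0.6706  0.0687] sd [1.787e-01 2.720e-01 7.787e-01 3.000e-04] [3.141 0.014 2.971]
```

There is no contact at 69 mm, which fits key 4 being latched. I'll go down gently to touch it.

Emit:
jog_arm([
  [1,0,0,-0.028,0],
  [1,0,0,0,0],
  [1,0,0,-0.008,0],
  [1,0,0,0,0],
])

```text
clock: 8.98
tool_pos: [0.4881, 0.0065, 0.1381]
eef_rot: [3.141, 0.015, 2.971]
force: [-0.8, 0.0, -0.7]
opening: 0.0
```

```bash
python3 feel.py
```

```text
9.2833 [0.4882 0.0065 0.1383] tip 0.0657 F [ 0.0461 -0.4534 -0.3123  0.0657] sd [3.713e-01 4.909e-01 3.592e-01 1.000e-04] [3.141 0.015 2.971]
```

Emit:
jog_arm([
  [1,0,0,-0.012,0],
])

```text
clock: 9.37
tool_pos: [0.4883, 0.0065, 0.1374]
eef_rot: [3.141, 0.016, 2.971]
force: [-2.0, -0.6, 4.4]
opening: -0.0
```

```bash
python3 feel.py
```

```text
9.6667 [0.4882 0.0065 0.1373] tip 0.0647 F [-0.7059 -0.2779  3.1882  0.0647] sd [5.502e-01 2.983e-01 2.948e-01 1.000e-04] [3.141 0.015 2.971]
```

Key 4 is firm at 65 mm (3.2 N without giving), so it is the latched one. I'll lift off to end the tap, then press it to about 11 mm.

Emit:
jog_arm([
  [1,0,0,0.08,0],
  [1,0,0,0,0],
  [1,0,0,0,0],
])

```text
clock: 9.92
tool_pos: [0.4881, 0.0065, 0.1458]
eef_rot: [3.141, 0.015, 2.971]
force: [-1.0, -0.2, -0.8]
opening: -0.0001
```

Emit:
jog_arm([
  [1,0,0,-0.06,0],
  [1,0,0,0,0],
  [1,0,0,-0.03,0],
  [1,0,0,0,0],
])

```text
clock: 10.25
tool_pos: [0.4883, 0.0065, 0.136]
eef_rot: [3.141, 0.016, 2.971]
force: [-0.1, 1.2, 3.9]
opening: -0.0
```

```bash
python3 feel.py
```

```text
10.55 [0.4883 0.0065 0.1367] tip 0.0641 F [-0.7395  0.1947  3.5684  0.064 ] sd [7.154e-01 6.001e-01 3.191e-01 1.000e-04] [3.141 0.016 2.971]
```

Emit:
jog_arm([
  [1,0,0,-0.035,0],
  [1,0,0,-0.005,0],
])

```text
clock: 10.72
tool_pos: [0.4884, 0.0065, 0.1331]
eef_rot: [3.141, 0.017, 2.971]
force: [-2.0, -0.1, 5.3]
opening: -0.0002
```

```bash
python3 feel.py
```

```text
11.0167 [0.4884 0.0065 0.1335] tip 0.0609 F [-2.1184  0.0978  5.4408  0.0609] sd [4.049e-01 2.863e-01 2.387e-01 1.000e-04] [3.141 0.016 2.971]
```

Emit:
jog_arm([
  [1,0,0,-0.012,0],
  [1,0,0,0,0],
  [1,0,0,0,0],
])

```text
clock: 11.27
tool_pos: [0.4884, 0.0065, 0.133]
eef_rot: [3.141, 0.016, 2.971]
force: [-2.8, 0.1, 5.7]
opening: 0.0002
```

Emit:
jog_arm([
  [1,0,0,0.06,0],
  [1,0,0,0.15,0],
  [1,0,0,0.2,0],
  [1,0,0,0.3,0],
  [1,0,0.3,0.2,0],
  [1,0,0.3,0.2,0],
  [1,0,0,0,0],
  [1,0,0,0,0],
])

```text
clock: 11.93
tool_pos: [0.4866, 0.068, 0.2499]
eef_rot: [3.141, 0.014, 2.969]
force: [0.4, 0.5, -1.3]
opening: -0.0
```

```bash
python3 feel.py
python3 - <<'E'
from cell import env
import cv2,numpy as np
w=env.camera("wrist")["frame"]
s=cv2.resize(env.camera("scene")["frame"][140:260,270:430],(640,480),interpolation=cv2.INTER_CUBIC)
o=np.hstack([cv2.resize(w,(400,250)),cv2.resize(s,(400,300))[:250]]);cv2.imwrite("pics/w2.png",w[:,:,::-1]);cv2.imwrite("pics/s2.png",s[:,:,::-1])
E
```

```text
12.2333 [0.4865 0.0666 0.2483] tip 0.1757 F [-0.1829 -0.27    0.2267  0.1763] sd [0.3114 0.3009 0.5472 0.0007] [3.141 0.012 2.966]
```

View pics/s2.png

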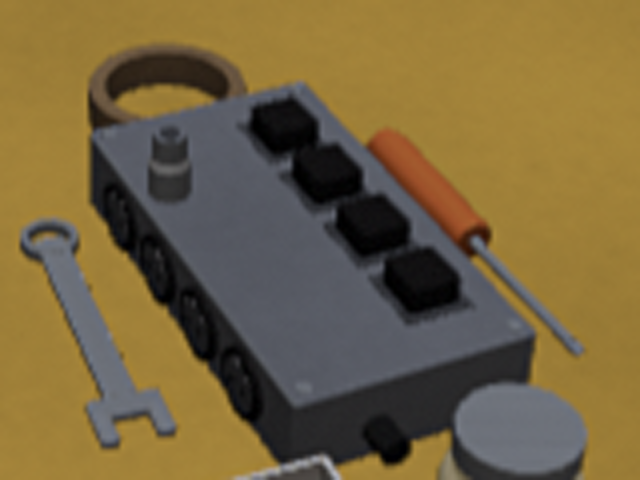

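View pics/w2.png

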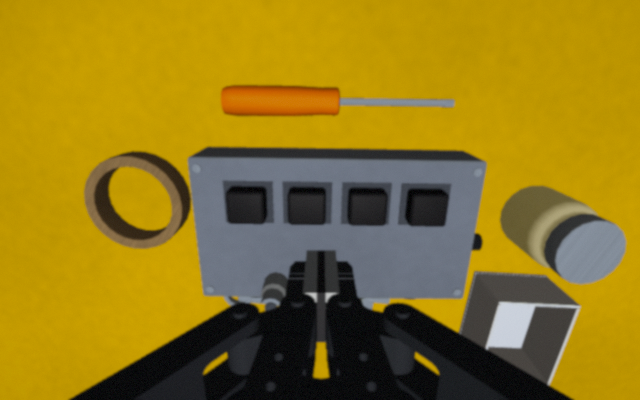

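The scene crop shows key 4, at (283,123), standing as tall as the others. Before the press its top was lower, at about (283,130). The socket, wrench, driver, tape and jar are where they were, and the wrist view shows all four keys alike with nothing touching them. I'll hand the job in.

```bash
python3 -c "
from cell import env
print(env.sign_off(), env.get_state()['clock'])"
```

```text
the job is handed in; nothing more can be done
the job is handed in; nothing more can be done
```

The job is done and handed in. Key 4, the rightmost, was the latched one. I pressed it until it let go, and it now stands up like the other three.

- **Taps:** I tapped the keys left to right with the shut fingertips. Keys 1, 2 and 3 gave softly at about 2 mm, with 2.1, 2.0 and 1.8 N. Key 4 had no contact until 65 mm and held firm at 3.2 N, so it was latched.
- **Release:** After all four taps I lifted off, pressed key 4 to about 10 mm down (5.4–5.7 N), then took the fingers away to about 105 mm above the keys.
- **Last checks:** The pictures show all four keys at the same height. The driver, tape, socket, wrench, jar and tub look unmoved, judged by eye. The wrist force is back to about 0 N, and the clock read about 12 s at the last reading.
- **Disagreements:** The wrist camera showed the caps about 5 mm nearer the robot than my position fit predicted. I went with the top camera, and the contacts were good. The arm also overshot the approach to key 3 briefly, to about 1 mm of travel, which is within the light tap.

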